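Kick the side stand down and hold the carburettor stand upright

TASK

The carburettor on the tipping frame is about to have its float level read, so the frame must be held upright. First put whichever one loose part lies where the side stand's foot will come down into the pan, leaving the other parts where they lie, and then, with the frame still leaning on its stop, kick the folded side stand down past centre so that its spring snaps it fully down. Then take the frame by its top tube, bring it upright without letting it go over onto the stand, and finish while still gripping it there, holding it upright.

Things in the scene. Friction and masses are not known exactly. Their poses are not given: they have to be found in the camera images.
- rig: Carburettor level stand fixed to the counter: a wheel hub (128 mm across, 116 mm long) clamped on a foot plate (250 x 145 x 6 mm). Origin on the counter under the hub's middle; x along the hub's level axle, which is 75 mm above the counter; z up. Side stand on the -y side; lean stop (two posts with rubber pads, 169 mm high, 64 mm out) on the +y side.
- frame (a joint): Lean of the frame (swing-arm stub: two uprights 170 mm apart astride the hub, carburettor between them) about the axle, rad: 0 upright, -0.28 resting on the lean stop (+y side) as at the start; positive leans to the side stand, whose lowered foot meets the counter at 0.16. About 2 kg, turns freely. Upright with the stand down it does not stay: it tips towards the stand (about 1.3 N at the top tube).
- top_tube (a point): Middle of the frame's top cross tube, on its axis: round steel tube, 30 mm in diameter, 210 mm long, along the rig's x axis, 235 mm from the axle (310 mm above the counter when upright). The carburettor's black cap is under the middle, its top 38 mm below the tube's axis. The tube can turn between flat fingers as the frame swings.
- stand (a joint): Turn of the side stand about its pin, rad: 0 folded (leg points along the rig's -x, 0.2 rad above level with the frame upright), 1.92 fully down against its stop. A tension spring pulls it over centre: it springs back to 0 if let go before about 0.65, and snaps down to 1.92 by itself beyond about 0.7. Takes about 2 to 3 N at the kick peg.
- stand_pin (a point): Centre of the side stand's pin, on the frame: with the frame upright, 50 mm to the rig's -y and 185 mm above the counter, x = 0. The pin's direction, frame upright, is (0, -0.927, 0.375) in the rig's axes, so the leg swings down and splays outwards; it leans with the frame. Positive turn is right-handed about this direction.
- kick_peg (a point): Point 22 mm out along the kick peg, which is a 9 mm round steel peg 40 mm long standing out sideways (along the pin's direction) from the 15 mm leg, 130 mm from the pin: the place to push the side stand down. Moves with the leg; free above.
- stand_foot (a point): Middle of the side stand's foot plate (50 x 30 x 5 mm), at the end of the leg, 180 mm from the pin. Moves with the leg.
- landing (a point): Point on the counter where the side stand's foot comes down: fixed to the rig, 27 mm to +x and 120 mm to -y of the rig's origin. At the start one of the four loose parts lies here, within about 10 mm.
- bowl_c (a point): Centre of the grey cast float bowl, an open rectangular cup 50 mm long (x; 68 mm over two screw ears), 44 mm wide (y), 32 mm high, standing on the counter open side up; centre 16 mm above its underside. Grasp across its y.
- banjo_c (a point): Centre of the eye of the copper banjo fitting: eye 24 mm across and 14 mm high lying flat, with a 9 mm pipe that runs 39 mm out along its +x; centre 7 mm above its underside. Grasp the eye across its y.
- float_c (a point): Centre of the white nylon float: two pontoons 42 mm long (x), 36 mm wide overall (y), 18 mm high, lying flat; centre 9 mm above its underside. Grasp across its y.
- plunger_c (a point): Middle of the chrome choke plunger lying along its x: 50 mm long body 14 mm thick with a 16 mm thin end to +x; centre 7 mm above its underside. Does not roll. Grasp across its y.
- pan: Dented round aluminium pan fixed on the counter, 240 mm across the rim, 42 mm high, floor 3 mm thick; inside 200 mm across at the floor. Origin at the centre of its underside. A sloped steel chute (90 mm wide, fixed) leads down along the pan's +x side; its lip hangs over the rim, from 95 mm out from the centre, 55 mm and more above the counter.
Mind the look-alikes: they are no part of the job. What is shaped like the part that bears float_c but black is not meant.

How it is judged:
On the way, in this order (a step that is already met when the one before it is completed fails the run):
1. the part that lay where the foot comes down is in the pan and the spot is clear (horizontal distance between each of bowl_c, banjo_c, float_c, plunger_c and landing above 0.08 m and ((horizontal distance between bowl_c and pan below 0.1 m and z of bowl_c in the frame of pan below 0.05 m) or (horizontal distance between banjo_c and pan below 0.1 m and z of banjo_c in the frame of pan below 0.05 m) or (horizontal distance between float_c and pan below 0.1 m and z of float_c in the frame of pan below 0.05 m) or (horizontal distance between plunger_c and pan below 0.1 m and z of plunger_c in the frame of pan below 0.05 m))), for 0.2 s.
2. the side stand is fully down while the frame still leans on its stop (value of joint stand above 1.8 rad and value of joint frame below -0.2 rad), for 0.2 s.
At the end, for the whole second after the job is handed in: Fingers hold the frame (over 2 N) within 0.06 rad of upright, side stand fully down (over 1.8 rad), its foot off the counter; the part from the landing spot is in the pan, no part within 80 mm of the landing point, the other parts moved less than 30 mm (all of step 1 and value of joint frame between -0.06 and 0.06 rad and value of joint stand above 1.8 rad and contact force between the fingers and frame above 2 N and contact force between stand and table below 0.3 N and ((horizontal distance between bowl_c and pan below 0.1 m and z of bowl_c in the frame of pan below 0.05 m) or distance of bowl_c from where it was at the start of the episode below 0.03 m) and ((horizontal distance between banjo_c and pan below 0.1 m and z of banjo_c in the frame of pan below 0.05 m) or distance of banjo_c from where it was at the start of the episode below 0.03 m) and ((horizontal distance between float_c and pan below 0.1 m and z of float_c in the frame of pan below 0.05 m) or distance of float_c from where it was at the start of the episode below 0.03 m) and ((horizontal distance between plunger_c and pan below 0.1 m and z of plunger_c in the frame of pan below 0.05 m) or distance of plunger_c from where it was at the start of the episode below 0.03 m)); the arm keeps its last pose, push and grip.
It fails at once if more than one part put into the pan (((horizontal distance between bowl_c and pan below 0.1 m and z of bowl_c in the frame of pan below 0.05 m) and (horizontal distance between banjo_c and pan below 0.1 m and z of banjo_c in the frame of pan below 0.05 m)) or ((horizontal distance between bowl_c and pan below 0.1 m and z of bowl_c in the frame of pan below 0.05 m) and (horizontal distance between float_c and pan below 0.1 m and z of float_c in the frame of pan below 0.05 m)) or ((horizontal distance between bowl_c and pan below 0.1 m and z of bowl_c in the frame of pan below 0.05 m) and (horizontal distance between plunger_c and pan below 0.1 m and z of plunger_c in the frame of pan below 0.05 m)) or ((horizontal distance between banjo_c and pan below 0.1 m and z of banjo_c in the frame of pan below 0.05 m) and (horizontal distance between float_c and pan below 0.1 m and z of float_c in the frame of pan below 0.05 m)) or ((horizontal distance between banjo_c and pan below 0.1 m and z of banjo_c in the frame of pan below 0.05 m) and (horizontal distance between plunger_c and pan below 0.1 m and z of plunger_c in the frame of pan below 0.05 m)) or ((horizontal distance between float_c and pan below 0.1 m and z of float_c in the frame of pan below 0.05 m) and (horizontal distance between plunger_c and pan below 0.1 m and z of plunger_c in the frame of pan below 0.05 m))).
It fails at once if the frame let go over onto the side stand (value of joint frame above 0.13 rad).
It also fails if it takes over 64 s, if anything falls off the work surface, if the arm or the gripper's body presses on something with over 40 N, if the wrist force passes 120 N, or if a joint passes its speed limit or range.

ROBOT

A 6-joint arm with a two-finger parallel gripper is mounted at the origin on the work surface. World frame = base frame: x ahead of the robot, y to its left, z up, the work surface at z = 0. Lengths are in m, angles in rad, forces in N, time in s.
With the tool pointing down it reaches from about 0.25 to 0.725 m from the base axis. Payload 4 kg.
Tool frame: the origin (TCP) lies between the finger pads; the fingertips stand 17 mm ahead of it and the grasp point (between the pads) lies 2 mm behind it; z points along the fingers, y is the direction in which the jaws open and shut (so a half turn about z gives the same grasp; the last joint's range is limited). The gripper opens to 85 mm and grips with 20 to 120 N. Pads are 22 mm wide; open, the fingers measure 114 mm over their backs; the gripper's body (76 mm by 85 mm) begins 54 mm behind the grasp point. The pads swing forward as they close: fully open they stand 13 mm farther back than shut.
Start: joints at [-1.237, 0.241, 0.005, 1.335, 0, 1.571], TCP at [0.164, -0.472, 0.248] pointing down, gripper open.
Joint ranges: [-2.72, 2.72], [-1.05, 1.87], [-1.09, 1.28], [-1.99, 2.15], [-1.42, 1.44], [-3.14, 3.14]. Speed limits (rad/s): [2.79, 2.79, 3.14, 3.14, 3.14, 3.14].

INTERFACE

Orientations are given as a unit quaternion [x, y, z, w].
In Python, from workcell import readout, viewer, order gives the robot as it stands. The module is installed in compiled form; this text tells all that it offers.
- The arm moves only by the shell command python3 -m crank 'ROWS'. ROWS is text: rows parted by semicolons, each of 7 numbers parted by spaces: the shift along the tool's x, y, z in m, then the turn, a rotation vector about the tool's x, y, z in rad, then the gripper's target within -1 to 1 (shut at 1, half-way at 0, fully open at -1). A call has 1 to 20 rows; each row shifts and turns the pose as measured when the row begins, along the tool's axes as they then stand; what a row does not reach is not made up. A row lasts 1/12 s, in which the tool goes at most 41.7 mm and 7.16 degrees, less where a joint would pass 70% of its speed; a pose out of reach is approached as far as the arm can. A call with a gripper value outside its range is refused whole. The fingers move at their own pace and stop on an object; the grip force is fixed at half the most. Time passes only in rows, so rows that do not move let the fingers close. It gives the time, the measured TCP pose, the force and the opening at its end, in the units of the state.
- readout.get_obs(): the state, without advancing time (a new reading comes with each control period).
- viewer.camera(name): name is "side" or "top"; returns the picture (384x512x3 uint8, red, green, blue); there is no depth.
- viewer.calibration(name): a dict with "fx", "fy", "cx", "cy" (pixels), "D" ([k1, k2, p1, p2, k3] as OpenCV has them; the pictures are not rectified), "eye" and "rotation" of the camera in the world. Camera axes: x right, y down, z forward; pixel columns grow to the right and rows downward; lengths in m; the calibration is good to about 2 mm. A picture is of the moment at which its call begins. calibration takes no time and is no camera call.
- order.job_done(): hands the job in, once; it reports no verdict.
The state is a dict: "clock": time; "joint_pos": joint angles; "joint_vel": joint speeds; "tau": joint torques, N m; "eef_pos": TCP position; "tool_rot": TCP orientation; "ft_force": force on the tool from outside, world axes, zero at the start; "ft_torque": the same for the moment, N m; "grip_width": finger opening in m.
Only numpy, scipy, OpenCV 4.12 (cv2) and the standard library are available. Lean on these libraries where they do the work, as an engineer would, in place of code of your own. Each camera call takes 0.05 s, during which the arm holds its last target. There are 200 camera calls.

## Working session

There is one attempt and no reset: what is moved stays moved. The work goes in short steps, Python scripts to look and compute and a shell command to move; the robot and the scene stay as the last step left them, time stands still between calls to the robot, and variables do not carry over. Pictures are saved under pics/ and viewed, about 8 in all and at most 12, crops included, and the job is handed in when it is done.

```bash
mkdir -p pics
cat > h.py <<'E'
import numpy as np, cv2
from workcell import readout, viewer, order
def shot(n,f):
    im=viewer.camera(n); cv2.imwrite('pics/'+f,im[:,:,::-1]); return im
def cal(n):
    c=viewer.calibration(n); K=np.array([[c['fx'],0,c['cx']],[0,c['fy'],c['cy']],[0,0,1.]])
    return K,np.array(c['D'],float),np.array(c['eye'],float),np.array(c['rotation'],float)
def ray(n,uv):
    K,D,e,R=cal(n); p=cv2.undistortPoints(np.array([[uv]],float),K,D)[0,0]
    d=R@np.array([p[0],p[1],1]); return e,d/np.linalg.norm(d)
def onz(n,uv,z):
    e,d=ray(n,uv); return e+d*(z-e[2])/d[2]
def proj(n,P):
    K,D,e,R=cal(n); P=np.atleast_2d(np.array(P,float))
    q,_=cv2.projectPoints((P-e)@R,np.zeros(3),np.zeros(3),K,D); return q[:,0]
E
python3 - <<'E'
from h import *
import pprint
for n in('top','side'):
    im=shot(n,n+'0.png'); c=viewer.calibration(n);print(n,c)
a=cv2.imread('pics/top0.png');b=cv2.imread('pics/side0.png')
print(readout.get_obs())
E
```

```text
top {'fx': 474.6804659539763, 'fy': 474.6804659539763, 'cx': 257.0079097773326, 'cy': 191.19875469345234, 'D': array([0.02677673, 0.        , 0.        , 0.        , 0.        ]), 'eye': array([ 0.40063882, -0.09841569,  1.14285305]), 'rotation': array([ 0.70566941, -0.70196316,  0.0563129 , -0.07814894])}
side {'fx': 488.1381193171542, 'fy': 488.1381193171542, 'cx': 265.8826909653604, 'cy': 187.5503422144145, 'D': array([-0.06666189,  0.        ,  0.        ,  0.        ,  0.        ]), 'eye': array([ 0.43690302, -1.0038126 ,  0.72236758]), 'rotation': array([ 0.85807493, -0.06280003,  0.02767328, -0.50891823])}
{'clock': 0.1, 'joint_pos': array([-1.23699193e+00,  2.41356209e-01,  3.84940930e-03,  1.33522381e+00,
       -3.93112470e-05,  1.57082430e+00]), 'joint_vel': array([-8.62223547e-05, -1.36000560e-03,  2.24629452e-03, -1.22151241e-04,
       -2.53530523e-04,  1.13006044e-04]), 'tau': array([-1.48828194e-04, -3.73137724e+01,  2.53010023e+01,  1.08517008e-02,
       -6.83705593e-05, -7.00130769e-06]), 'eef_pos': array([ 0.16362992, -0.4718879 ,  0.24748905]), 'tool_rot': array([ 9.86105990e-01,  1.66114544e-01, -1.80065658e-04, -9.50435618e-04]), 'ft_force': array([-0.39214551,  0.32684729, -0.01995933]), 'ft_torque': array([ 0.01042979,  0.02493663, -0.00225218]), 'grip_width': 0.08481530189598101}
```

View pics/top0.png

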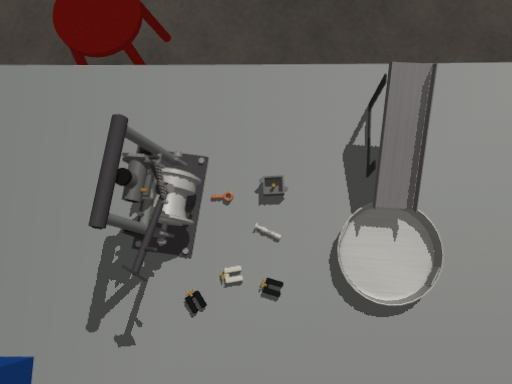

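View pics/side0.png

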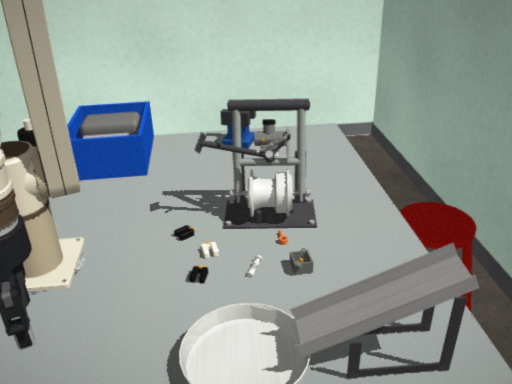

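```bash
sed -i "s/np.array(c\['rotation'\],float)/Rotation.from_quat(c['rotation']).as_matrix()/; 1a from scipy.spatial.transform import Rotation" h.py
python3 - <<'E'
from h import *
a=cv2.imread('pics/top0.png')
cv2.imwrite('pics/c1.png',cv2.resize(a[100:340,75:315],None,fx=2.5,fy=2.5,interpolation=cv2.INTER_CUBIC))
b=cv2.imread('pics/side0.png')
cv2.imwrite('pics/c2.png',cv2.resize(b[80:290,140:340],None,fx=2.8,fy=2.8,interpolation=cv2.INTER_CUBIC))
print(viewer.calibration('top')['eye'], Rotation.from_quat(viewer.calibration('top')['rotation']).as_matrix().round(2))
for uv in [(208,157),(190,253),(228,197),(274,185),(267,232),(232,275),(272,287),(196,301)]: print(uv,onz('top',uv,.007).round(3), proj('side',onz('top',uv,.007)).round())
E
```

```text
[ 0.40063882 -0.09841569  1.14285305] [[ 0.01 -0.98  0.19]
 [-1.   -0.    0.03]
 [-0.03 -0.19 -0.98]]
(208, 157) [0.706 0.06  0.007] [[316. 226.]]
(190, 253) [0.469 0.096 0.007] [[226. 226.]]
(228, 197) [0.605 0.008 0.007] [[282. 240.]]
(274, 185) [ 0.635 -0.104  0.007] [[302. 266.]]
(267, 232) [ 0.52  -0.087  0.007] [[253. 266.]]
(232, 275) [ 0.418 -0.005  0.007] [[208. 250.]]
(272, 287) [ 0.391 -0.099  0.007] [[198. 275.]]
(196, 301) [0.358 0.078 0.007] [[184. 234.]]
```

View pics/c1.png

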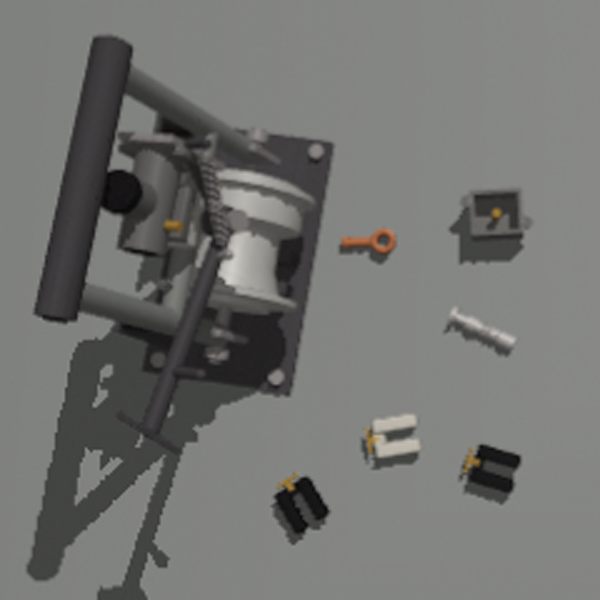

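View pics/c2.png

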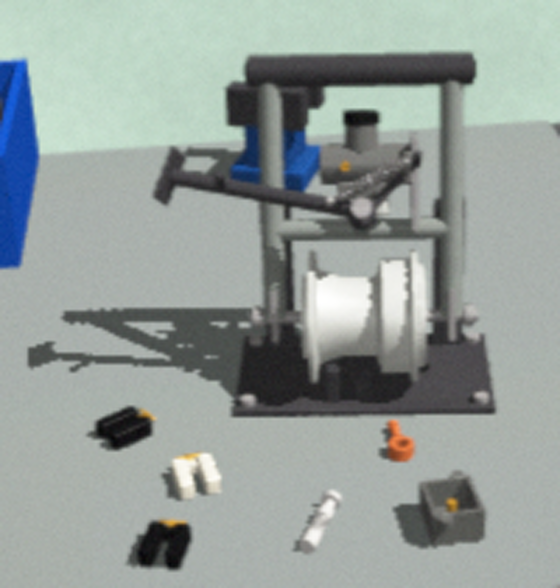

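```bash
cat >> h.py <<'E'
C1=onz('top',(208.6,156.8),.006);C2=onz('top',(191,258),.006)
ux=(C1-C2);L=np.linalg.norm(ux);ux/=L;uz=np.array([0,0,1.]);uy=np.cross(uz,ux)
O=(C1+C2)/2+.0725*uy;O[2]=0
B=np.c_[ux,uy,uz]
def rig(p): return O+B@np.array(p,float)
def tube(q,x=0): return rig([x,-.235*np.sin(q),.075+.235*np.cos(q)])
def stand(s,q,r,out=0):
    a=np.array([0,-.927,.375]);v=np.array([0,.375,.927])
    d=np.cos(s-.2)*np.array([-1,0,0])-np.sin(s-.2)*v
    p=np.array([0,-.05,.185])+r*d+out*a-np.array([0,0,.075])
    return rig(Rotation.from_rotvec([q,0,0]).apply(p)+[0,0,.075])
E
python3 - <<'E'
from h import *
print(L,np.degrees(np.arctan2(ux[1],ux[0])),O,'landing',rig([.027,-.12,0]))
f=lambda p:(proj('top',p).round(1),proj('side',p).round(1))
print('tube ends',f(tube(-.28,.105)),f(tube(-.28,-.105)))
print('pin',f(stand(0,-.28,0)),'foot',f(stand(0,-.28,.18)),'peg',f(stand(0,-.28,.13,.022)),f(stand(0,-.28,.13,.04)))
a=cv2.imread('pics/top0.png');h=cv2.cvtColor(a,cv2.COLOR_BGR2HSV)
m=cv2.inRange(h,(3,120,80),(14,255,255));m[:,:205]=0;m[:,245:]=0;m[:180]=0;m[215:]=0
ys,xs=np.nonzero(m);print('banjo',xs.min(),xs.max(),ys.min(),ys.max())
e=xs>=222;w=onz('top',((xs[xs>=223].min()+xs.max())/2,(ys[e].min()+ys[e].max())/2),.010);print('eye',w)
pts=np.array([onz('top',(x,y),.010)[:2] for x,y in zip(xs,ys)]);cc,(sz),ang=cv2.minAreaRect(pts.astype(np.float32)*1000);print('rect',cc,sz,ang)
far=onz('top',(xs.min(),ys[xs==xs.min()].mean()),.007);print('pipe end',far,'dir',np.degrees(np.arctan2(*(far-w)[[1,0]])))
print('pan', onz('top',(390,253),.042),[onz('top',p,.042).round(3) for p in[(337,253),(442,253),(390,304)]])
E
```

```text
0.2516321025977358 -8.033442171502887 [0.59200007 0.14803836 0.        ] landing [0.60196498 0.02544268 0.        ]
tube ends (array([[114.1, 116.5]]), array([[307.5, 103.2]])) (array([[ 90.4, 226.8]]), array([[227.5, 104.3]]))
pin (array([[160.1, 188.1]]), array([[268.1, 153.7]])) foot (array([[128.3, 272.7]]), array([[200. , 141.3]])) peg (array([[144.4, 248.9]]), array([[217.8, 142.5]])) (array([[150.1, 249.5]]), array([[217.1, 140.7]]))
banjo 212 232 192 200
eye [0.60696282 0.00931912 0.01      ]
rect (606.9417724609375, 22.728422164916992) (19.772253036499023, 48.89462661743164) 0.16242502629756927
pipe end [0.60617114 0.04747062 0.007     ] dir 91.18877833254263
pan [ 0.47003858 -0.36794696  0.042     ] [array([ 0.469, -0.248,  0.042]), array([ 0.471, -0.484,  0.042]), array([ 0.357, -0.363,  0.042])]
```

Run:
```python
from h import *
def tri(u,v):
    a,d=ray('top',u);b,e=ray('side',v)
    t=np.linalg.lstsq(np.c_[d,-e],b-a,rcond=None)[0];P=a+d*t[0];Q=b+e*t[1];return (P+Q)/2,np.linalg.norm(P-Q)
for n,u,v,m in [('tube+x',(119.8,116.5),(308.5,104.5),tube(-.28,.105)),('tube-x',(97.8,226),(228.5,105),tube(-.28,-.105)),('foot',(135,272.8),(200,142.5),stand(0,-.28,.18))]:
    P,g=tri(u,v);print(n,P.round(4),'gap',g.round(4),'model',m.round(4),'rigdiff',(B.T@(P-m)).round(4))
```

```text
tube+x [0.7052 0.187  0.3008] gap 0.0003 model [0.705  0.1977 0.3008] rigdiff [ 0.0017 -0.0105 -0.0001]
tube-x [0.4986 0.2127 0.3037] gap 0.0004 model [0.4971 0.227  0.3008] rigdiff [ 0.0034 -0.014   0.0029]
foot [0.4178 0.1635 0.225 ] gap 0.0002 model [0.4179 0.177  0.2227] rigdiff [ 0.0018 -0.0134  0.0023]
```

```bash
sed -i 's/^B=np.c_/O=O+ux*.002-uy*.0125\nB=np.c_/' h.py
python3 -m crank '0 0 0 0 0 -0.124 -1;0 0 0 0 0 -0.124 -1;0 0 0 0 0 -0.124 -1;0 0 0 0 0 -0.124 -1;0 0 0 0 0 -0.124 -1;0 0 0 0 0 -0.124 -1;0 0 0 0 0 -0.124 -1;0 0 0 0 0 -0.124 -1;0 0 0 0 0 -0.124 -1;0 0 0 0 0 -0.124 -1'
python3 - <<'E'
from h import *
o=readout.get_obs();R=Rotation.from_quat(o['tool_rot']);print(o['clock'],R.as_matrix().round(3),O,rig([.027,-.12,0]))
E
```

```text
clock: 0.93
eef_pos: [0.1624, -0.4684, 0.2418]
tool_rot: [0.701, 0.713, 0.003, -0.007]
ft_force: [-0.2, 0.3, 0.0]
grip_width: 0.0852
0.9333 [[-0.018  1.    -0.005]
 [ 1.     0.018  0.014]
 [ 0.014 -0.004 -1.   ]] [0.59223356 0.13538152 0.        ] [0.60219847 0.01278584 0.        ]
```

```bash
python3 -m crank '.028 .026 0 0 0 0 -1;.028 .026 0 0 0 0 -1;.028 .026 0 0 0 0 -1;.028 .026 0 0 0 0 -1;.028 .026 0 0 0 0 -1;.028 .026 0 0 0 0 -1;.028 .026 0 0 0 0 -1;.028 .026 0 0 0 0 -1;.028 .026 0 0 0 0 -1;.028 .026 0 0 0 0 -1;.028 .026 0 0 0 0 -1;.028 .026 0 0 0 0 -1;.028 .026 0 0 0 0 -1;.028 .026 0 0 0 0 -1;.028 .026 0 0 0 0 -1;.028 .026 0 0 0 0 -1;.028 .026 0 0 0 0 -1'
cat > st.py <<'E'
import sys
from h import *
o=readout.get_obs();R=Rotation.from_quat(o['tool_rot'])
print(o['clock'],o['eef_pos'].round(4),R.as_matrix().round(3).tolist(),'F',o['ft_force'].round(1),'w',o['grip_width'])
if len(sys.argv)>1:
    t=np.array(eval(sys.argv[1]),float);print('tool shift to target',R.inv().apply(t-o['eef_pos']).round(4))
    if len(sys.argv)>2: # desired: z axis down, y azimuth deg
        a=np.radians(float(sys.argv[2]));y=np.array([np.cos(a),np.sin(a),0]);z=np.array([0,0,-1.]);T=Rotation.from_matrix(np.c_[np.cross(y,z),y,z])
        print('rotvec',(R.inv()*T).as_rotvec().round(3))
E
python3 st.py '[.607,.009,.10]' 1
```

```text
clock: 2.35
eef_pos: [0.6065, 0.0336, 0.2374]
tool_rot: [0.704, 0.71, -0.0, -0.012]
ft_force: [1.0, -1.2, 0.7]
grip_width: 0.0849
2.35 [0.6065 0.0336 0.2374] [[-0.007, 1.0, -0.017], [1.0, 0.007, 0.016], [0.017, -0.017, -1.0]] F [ 1.  -1.2  0.7] w 0.08492017421059071
tool shift to target [-0.0269  0.0026  0.137 ]
rotvec [-0.016 -0.017 -0.01 ]
```

```bash
python3 -m crank '-.013 .001 .02 -.016 -.017 -.01 -1;-.013 .001 .028 0 0 0 -1;0 0 .03 0 0 0 -1;0 0 .03 0 0 0 -1;0 0 .02 0 0 0 -1;0 0 0 0 0 0 -1'
python3 st.py '[.607,.009,.02]' 1
python3 - <<'E'
from h import *
a=shot('top','t1.png')[:,:,::-1];b=shot('side','s1.png')[:,:,::-1]
c=lambda i,y,x:cv2.resize(i[y:y+110,x:x+90],None,fx=4,fy=4,interpolation=cv2.INTER_CUBIC)
cv2.imwrite('pics/c3.png',np.hstack([c(a,145,190),c(b,170,235)]))
E
```

```text
clock: 2.85
eef_pos: [0.6174, 0.0184, 0.1008]
tool_rot: [0.695, 0.719, 0.002, 0.001]
ft_force: [-1.1, -0.1, 0.0]
grip_width: 0.0853
2.85 [0.6174 0.0184 0.1008] [[-0.033, 0.999, 0.005], [0.999, 0.033, 0.002], [0.001, 0.005, -1.0]] F [-1.1 -0.1  0. ] w 0.0853404057965654
tool shift to target [-0.0092 -0.0111  0.0807]
rotvec [ 0.005 -0.001  0.015]
```

View pics/c3.png

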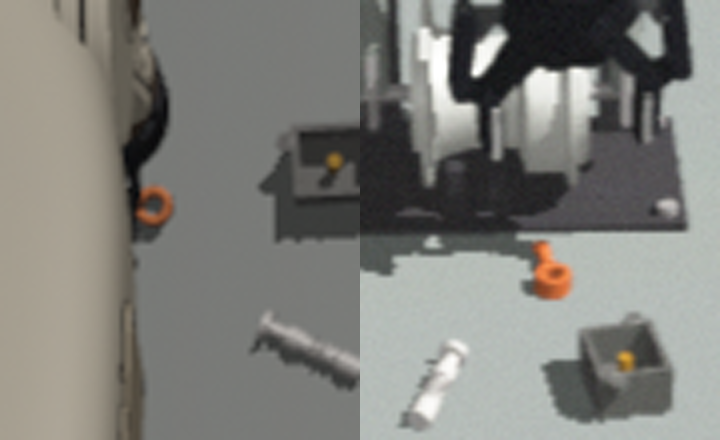

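The side view (eye at px 283,239) agrees with the eye position measured from the top, so I'm going down to it.

```bash
python3 -m crank '-.005 -.006 0 .005 0 .015 -1;-.004 -.005 .02 0 0 0 -1;0 0 .02 0 0 0 -1;0 0 .015 0 0 0 -1;0 0 0 0 0 0 -1'
python3 st.py '[.607,.009,.02]' 1
```

```text
clock: 3.37
eef_pos: [0.6161, 0.0073, 0.0608]
tool_rot: [0.702, 0.712, 0.009, 0.009]
ft_force: [-0.9, -0.9, -0.2]
grip_width: 0.0855
3.3667 [0.6161 0.0073 0.0608] [[-0.014, 1.0, 0.025], [1.0, 0.013, 0.001], [0.001, 0.025, -1.0]] F [-0.9 -0.9 -0.2] w 0.0855086652438922
tool shift to target [ 0.0018 -0.0101  0.0405]
rotvec [ 0.025 -0.001 -0.004]
```

```bash
python3 -m crank '.001 -.012 0 -.025 0 0 -1;0 -.006 .01 0 0 0 -1;0 0 .015 0 0 0 -1;0 0 0 0 0 0 -1'
python3 st.py '[.607,.009,.02]' 1
```

```text
clock: 3.7
eef_pos: [0.6045, 0.0066, 0.0449]
tool_rot: [0.703, 0.71, 0.024, 0.023]
ft_force: [-0.2, -0.2, -1.0]
grip_width: 0.0854
3.7 [0.6045 0.0066 0.0449] [[-0.01, 0.998, 0.066], [1.0, 0.01, 0.001], [0.0, 0.066, -0.998]] F [-0.2 -0.2 -1. ] w 0.0854348302616002
tool shift to target [0.0024 0.0008 0.025 ]
rotvec [ 0.066 -0.    -0.007]
```

```bash
python3 -m crank '.001 .001 0 .066 0 0 -1;.001 0 .012 0 0 0 -1;0 0 .012 0 0 0 -1;0 0 0 0 0 0 -1'
python3 st.py '[.607,.009,.02]' 1
```

```text
clock: 4.03
eef_pos: [0.6089, 0.0079, 0.0271]
tool_rot: [0.704, 0.71, 0.004, 0.003]
ft_force: [-0.9, -0.2, -0.0]
grip_width: 0.0857
4.0333 [0.6089 0.0079 0.0271] [[-0.008, 1.0, 0.01], [1.0, 0.008, 0.0], [0.0, 0.01, -1.0]] F [-0.9 -0.2 -0. ] w 0.08566437798851911
tool shift to target [ 0.0011 -0.002   0.0071]
rotvec [ 0.01  -0.    -0.009]
```

```bash
python3 -m crank '.001 -.002 .008 0.01 0 0 -1;0 0 .001 0 0 0 0;0 0 0 0 0 0 0.5;0 0 0 0 0 0 1;0 0 0 0 0 0 1;0 0 0 0 0 0 1;0 0 0 0 0 0 1;0 0 0 0 0 0 1;0 0 0 0 0 0 1;0 0 0 0 0 0 1'
python3 st.py '[.607,.009,.02]' 1
```

```text
clock: 4.87
eef_pos: [0.607, 0.0089, 0.0184]
tool_rot: [0.704, 0.71, 0.001, 0.001]
ft_force: [0.6, 0.6, -0.3]
grip_width: 0.0212
4.8667 [0.607  0.0089 0.0184] [[-0.008, 1.0, 0.003], [1.0, 0.008, 0.0], [0.0, 0.003, -1.0]] F [ 0.6  0.6 -0.3] w 0.021211916972659065
tool shift to target [ 0.0001  0.0001 -0.0016]
rotvec [ 0.003 -0.    -0.009]
```

```bash
python3 -m crank '0 0 -.02 0 0 0 1;0 0 -.04 0 0 0 1;0 0 -.04 0 0 0 1;0 0 -.03 0 0 0 1;-.02 -.02 0 0 0 0 1;-.03 -.02 0 0 0 0 1;-.03 -.02 0 0 0 0 1;-.03 -.02 0 0 0 0 1;-.03 -.02 0 0 0 0 1;-.03 -.02 0 0 0 0 1;-.03 -.02 0 0 0 0 1;-.03 -.02 0 0 0 0 1;-.03 0 0 0 0 0 1;-.03 0 0 0 0 0 1;-.03 0 0 0 0 0 1;-.03 0 0 0 0 0 1;0 0 0 0 0 0 1'
python3 st.py '[.45,-.365,.06]' 1
python3 - <<'E'
from h import *
b=shot('side','s2.png')[:,:,::-1];a=shot('top','t2.png')[:,:,::-1]
cv2.imwrite('pics/c4.png',np.hstack([b[100:],a[100:]])[:, 100:900])
E
```

```text
clock: 6.28
eef_pos: [0.4436, -0.3556, 0.1546]
tool_rot: [0.702, 0.713, 0.001, 0.004]
ft_force: [0.4, -0.1, 0.3]
grip_width: 0.0209
6.2833 [ 0.4436 -0.3556  0.1546] [[-0.015, 1.0, 0.007], [1.0, 0.015, -0.003], [-0.003, 0.007, -1.0]] F [ 0.4 -0.1  0.3] w 0.020874109019268977
tool shift to target [-0.0092  0.0056  0.0946]
rotvec [ 0.007  0.003 -0.002]
```

View pics/c4.png

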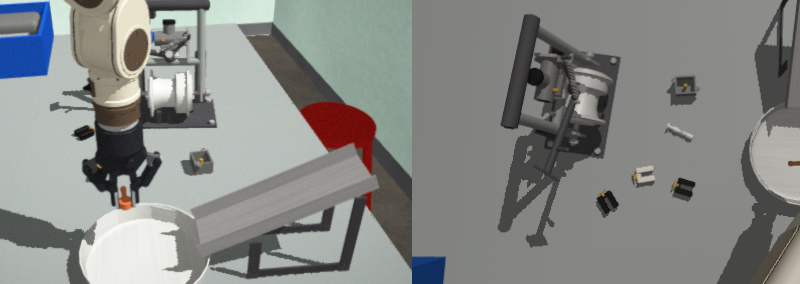

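The banjo is in the grip over the pan (orange at crop px 125,203). I'll lower it and release.

```bash
python3 -m crank '-.009 .008 .02 0 0 0 1;0 0 .035 0 0 0 1;0 0 .035 0 0 0 1;0 0 .025 0 0 0 1;0 0 .005 0 0 0 1;0 0 0 0 0 0 1;0 0 0 0 0 0 0.3;0 0 0 0 0 0 0;0 0 0 0 0 0 0;0 0 0 0 0 0 -.5;0 0 0 0 0 0 -.5;0 0 -.03 0 0 0 -.5;0 0 -.04 0 0 0 -.5;0 0 -.04 0 0 0 -.5;0 0 -.04 0 0 0 1;0 0 -.04 0 0 0 1;0 0 -.04 0 0 0 1;0 0 -.03 0 0 0 1'
python3 st.py '[.45,-.365,.06]' 1
python3 - <<'E'
from h import *
for s in (0,.3,.5,.7,.85): 
    P=stand(s,-.28,.13,.022); print(s,P.round(4))
print('leg',stand(0,-.28,.13),'pegdir',(B@Rotation.from_rotvec([-.28,0,0]).apply([0,-.927,.375])).round(3),'foot',stand(0,-.28,.18),'pin',stand(0,-.28,0),'tube',tube(-.28),tube(0))
b=shot('side','s3.png');b=b[:,:,::-1]
m=cv2.inRange(cv2.cvtColor(np.ascontiguousarray(b),cv2.COLOR_BGR2HSV),(3,120,80),(14,255,255));n,l,st,c=cv2.connectedComponentsWithStats(m)
print([(s.tolist(),cc.round(),onz('side',cc,.01).round(3)) for s,cc in zip(st[1:],c[1:]) if s[4]>15])
E
```

```text
clock: 7.88
eef_pos: [0.4508, -0.3509, 0.3071]
tool_rot: [0.697, 0.717, 0.004, 0.003]
ft_force: [-0.2, -1.3, -0.6]
grip_width: 0.0156
7.8833 [ 0.4508 -0.3509  0.3071] [[-0.028, 1.0, 0.009], [1.0, 0.028, 0.002], [0.002, 0.009, -1.0]] F [-0.2 -1.3 -0.6] w 0.01564548966383082
tool shift to target [-0.0145 -0.0034  0.2471]
rotvec [ 0.009 -0.002  0.01 ]
0 [0.4634 0.1343 0.2284]
0.3 [0.4581 0.1109 0.1979]
0.5 [0.4611 0.0947 0.1779]
0.7 [0.469  0.0786 0.159 ]
0.85 [0.4781 0.0672 0.1462]
leg [0.46583353 0.15147469 0.21486658] pegdir [-0.11  -0.78   0.617] foot [0.41816703 0.16438761 0.22268686] pin [0.58976644 0.11790111 0.19453388] tube [0.60130949 0.19968779 0.30084803] [0.59223356 0.13538152 0.31      ]
[([229, 338, 12, 23, 173], array([234., 351.]), array([ 0.454, -0.345,  0.01 ]))]
```

```bash
python3 -m crank '.01 0 0 .009 0 .01 1;.03 0 0 0 0 0 1;.03 0 0 0 0 0 1;.03 0 0 0 0 0 1;.03 0 0 0 0 0 1;.03 0 0 0 0 0 1;.03 0 0 0 0 0 1;.03 0 0 0 0 0 1;.03 0 0 0 0 0 1;.03 0 0 0 0 0 1;.03 0 0 0 0 0 1;.03 0 0 0 0 0 1;.03 0 0 0 0 0 1;.03 0 0 0 0 0 1;.02 0 0 0 0 0 1;.01 0 0 0 0 0 1;0 0 0 0 0 0 1'
python3 st.py '[.456,.122,.29]' 0
```

```text
clock: 9.35
eef_pos: [0.4495, 0.0912, 0.324]
tool_rot: [0.705, 0.709, 0.011, 0.025]
ft_force: [-0.3, 0.1, 0.5]
grip_width: -0.0002
9.35 [0.4495 0.0912 0.324 ] [[-0.006, 0.999, 0.052], [1.0, 0.007, -0.019], [-0.02, 0.052, -0.998]] F [-0.3  0.1  0.5] w -0.00017529046099416158
tool shift to target [0.0315 0.0049 0.0336]
rotvec [0.052 0.02  0.007]
```

```bash
python3 -m crank '.015 .002 .01 .052 .02 .007 1;.014 .002 .012 0 0 0 1;0 0 .01 0 0 0 1;0 0 0 0 0 0 1'
python3 st.py '[.458,.122,.265]' 0
python3 - <<'E'
from h import *
b=shot('side','s4.png')[:,:,::-1]
cv2.imwrite('pics/c5.png',cv2.resize(b[60:240,150:330],None,fx=3,fy=3,interpolation=cv2.INTER_CUBIC))
E
```

```text
clock: 9.68
eef_pos: [0.4548, 0.1198, 0.2937]
tool_rot: [0.707, 0.707, 0.002, 0.001]
ft_force: [0.1, -0.8, -0.3]
grip_width: -0.0001
9.6833 [0.4548 0.1198 0.2937] [[0.0, 1.0, 0.006], [1.0, -0.0, 0.001], [0.001, 0.006, -1.0]] F [ 0.1 -0.8 -0.3] w -8.779591381292122e-05
tool shift to target [0.0022 0.003  0.0287]
rotvec [ 0.006 -0.001 -0.   ]
```

View pics/c5.png

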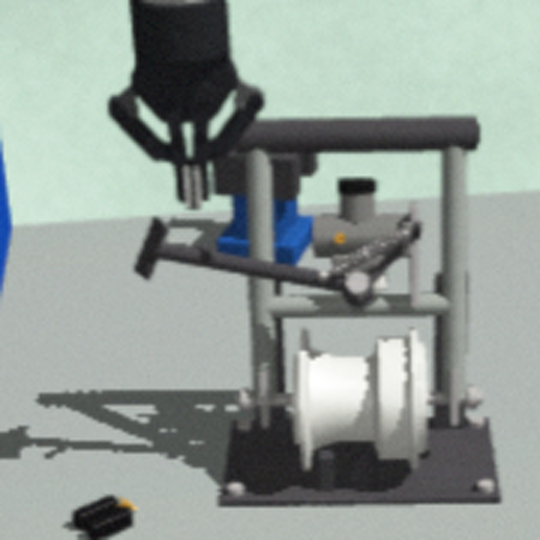

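```bash
python3 -m crank '.003 .006 .012 .006 0 0 1;0 0 .012 0 0 0 1;0 0 .008 0 0 0 1;0 0 0 0 0 0 1'
python3 st.py '[.46,.122,.258]' 0
```

```text
clock: 10.07
eef_pos: [0.4632, 0.1202, 0.2627]
tool_rot: [0.709, 0.705, 0.003, 0.001]
ft_force: [-0.5, -0.4, -0.4]
grip_width: 0.0
10.0667 [0.4632 0.1202 0.2627] [[0.005, 1.0, 0.006], [1.0, -0.005, 0.002], [0.002, 0.006, -1.0]] F [-0.5 -0.4 -0.4] w 3.426761012689412e-05
tool shift to target [ 0.0018 -0.0032  0.0047]
rotvec [ 0.006 -0.002 -0.005]
```

```bash
python3 -m crank '0 -.002 .005 .006 0 0 1;-.006 -.001 .008 0 0 0 1;-.006 -.001 .008 0 0 0 1;-.006 -.001 .008 0 0 0 1;0 0 0 0 0 0 1'
python3 st.py '[.458,.099,.230]' 0
python3 - <<'E'
from h import *
b=shot('side','s5.png')[:,:,::-1]
cv2.imwrite('pics/c6.png',cv2.resize(b[60:240,150:330],None,fx=3,fy=3,interpolation=cv2.INTER_CUBIC))
E
```

```text
clock: 10.48
eef_pos: [0.4581, 0.1, 0.2325]
tool_rot: [0.709, 0.705, 0.002, -0.001]
ft_force: [-1.3, 1.5, 1.6]
grip_width: 0.0003
10.4833 [0.4581 0.1    0.2325] [[0.006, 1.0, 0.001], [1.0, -0.006, 0.003], [0.003, 0.001, -1.0]] F [-1.3  1.5  1.6] w 0.0003090078815492827
tool shift to target [-0.001  -0.0001  0.0025]
rotvec [ 0.001 -0.003 -0.006]
```

View pics/c6.png

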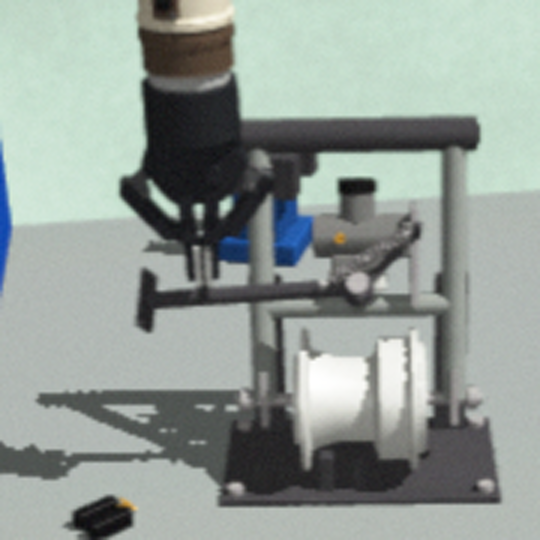

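The stand leg is turning under the fingers (about 0.25 rad) with about 2 N, so I'll continue along the arc past centre.

```bash
python3 -m crank '-.007 0 .009 0 0 0 1;-.0065 .001 .008 0 0 0 1;-.0065 .002 .008 0 0 0 1;-.0065 .003 .008 0 0 0 1;-.0065 .004 .008 0 0 0 1;-.0065 .004 .008 0 0 0 1;-.0065 .005 .008 0 0 0 1;-.0065 .005 .008 0 0 0 1;0 0 0 0 0 0 1'
python3 st.py '[.475,.055,.178]' 0
python3 - <<'E'
from h import *
b=shot('side','s6.png')[:,:,::-1]
cv2.imwrite('pics/c7.png',cv2.resize(b[60:240,150:330],None,fx=3,fy=3,interpolation=cv2.INTER_CUBIC))
E
```

```text
clock: 11.28
eef_pos: [0.4857, 0.0422, 0.1617]
tool_rot: [0.71, 0.705, 0.003, 0.0]
ft_force: [-0.2, 0.6, -0.9]
grip_width: 0.0001
11.2833 [0.4857 0.0422 0.1617] [[0.007, 1.0, 0.004], [1.0, -0.007, 0.004], [0.004, 0.004, -1.0]] F [-0.2  0.6 -0.9] w 0.00013193064333989177
tool shift to target [ 0.0128 -0.0107 -0.0163]
rotvec [ 0.004 -0.004 -0.007]
```

View pics/c7.png

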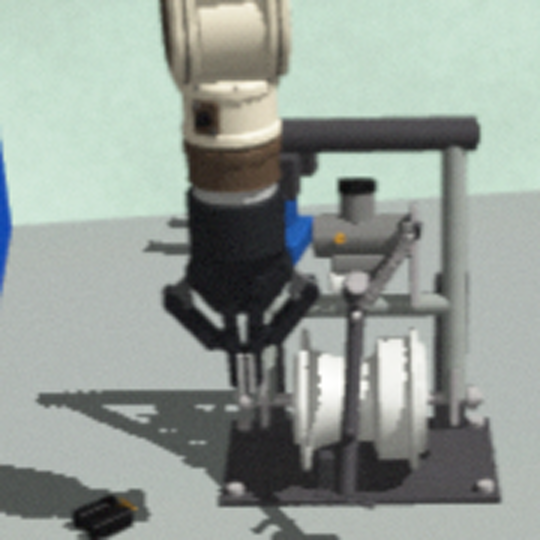

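```bash
python3 -m crank '-.01 -.005 -.02 0 0 0 1;-.01 -.005 -.03 0 0 0 1;0 0 -.035 0 0 0 1;0 0 -.035 0 0 0 1;0 0 -.035 0 0 -.12 -1;0 0 -.035 0 0 -.12 -1;0 0 -.035 0 0 -.12 -1;0 0 -.03 0 0 -.12 -1;0 0 0 0 0 -.12 -1;0 0 0 0 0 -.12 -1;0 0 0 0 0 -.12 -1;0 0 0 0 0 -.12 -1;0 0 0 0 0 -.12 -1;0 0 0 0 0 -.12 -1;0 0 0 0 0 -.12 -1;0 0 0 0 0 -.12 -1'
python3 st.py '[.601,.200,.40]' 82.5
```

```text
clock: 12.67
eef_pos: [0.4726, 0.024, 0.4349]
tool_rot: [0.04, 0.999, 0.005, 0.005]
ft_force: [0.3, -0.2, 0.3]
grip_width: 0.0851
12.6667 [0.4726 0.024  0.4349] [[-0.997, 0.079, 0.01], [0.079, 0.997, 0.009], [-0.01, 0.01, -1.0]] F [ 0.3 -0.2  0.3] w 0.08513626854891455
tool shift to target [-0.1137  0.1852  0.0378]
rotvec [0.01  0.009 0.052]
```

```bash
python3 -m crank '-.019 .03 0 .01 .009 .05 -1;-.019 .03 0 0 0 0 -1;-.019 .03 0 0 0 0 -1;-.019 .03 0 0 0 0 -1;-.019 .03 0 0 0 0 -1;-.015 .02 0 0 0 0 -1;0 0 0 0 0 0 -1;0 0 0 0 0 0 -1'
python3 st.py '[.601,.200,.299]' 82.5
python3 - <<'E'
from h import *
a=shot('top','t4.png')[:,:,::-1];b=shot('side','s7.png')[:,:,::-1]
c=lambda i,y,x:cv2.resize(i[y:y+180,x:x+130],None,fx=3,fy=3,interpolation=cv2.INTER_CUBIC)
cv2.imwrite('pics/c8.png',np.hstack([c(a,80,80),c(b,40,200)]))
print(proj('side',[tube(-.28),tube(-.28,-.105)]))
E
```

```text
clock: 13.33
eef_pos: [0.605, 0.1886, 0.4346]
tool_rot: [0.062, 0.998, 0.0, 0.0]
ft_force: [-0.4, 0.8, 0.7]
grip_width: 0.0848
13.3333 [0.605  0.1886 0.4346] [[-0.992, 0.124, 0.001], [0.124, 0.992, 0.0], [-0.001, 0.0, -1.0]] F [-0.4  0.8  0.7] w 0.08476959509518782
tool shift to target [0.0055 0.0107 0.1356]
rotvec [0.    0.001 0.006]
[[268.25678818 105.28040985]
 [227.96038351 105.89441859]]
```

View pics/c8.png

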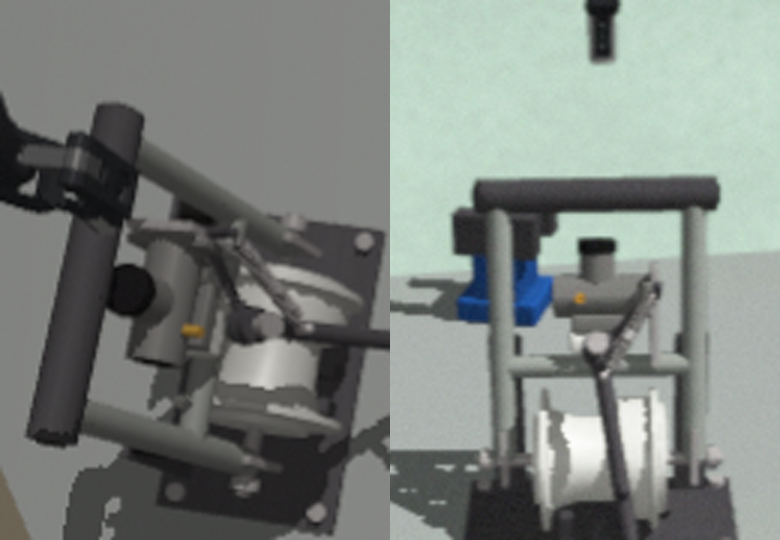

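Stand down, frame on its stop, gripper above the tube's middle (side crop px 600,40). Descending onto the tube.

```bash
python3 -m crank '.003 .006 .02 0 0 0 -1;.002 .006 .03 0 0 0 -1;0 0 .03 0 0 0 -1;0 0 .02 0 0 0 -1;0 0 0 0 0 0 -1'
python3 st.py '[.601,.200,.299]' 82.5
```

```text
clock: 13.85
eef_pos: [0.5968, 0.1944, 0.3403]
tool_rot: [0.066, 0.998, 0.002, 0.007]
ft_force: [0.6, -1.4, -1.7]
grip_width: 0.0853
13.85 [0.5968 0.1944 0.3403] [[-0.991, 0.132, 0.014], [0.132, 0.991, 0.004], [-0.013, 0.005, -1.0]] F [ 0.6 -1.4 -1.7] w 0.0852774404195979
tool shift to target [-0.0029  0.0059  0.0414]
rotvec [ 0.005  0.013 -0.001]
```

```bash
python3 -m crank '-.003 .006 .012 .005 .013 0 -1;0 0 .014 0 0 0 -1;0 0 .012 0 0 0 -1;0 0 0.002 0 0 0 -1;0 0 0 0 0 0 -1'
python3 st.py '[.601,.200,.299]' 82.5
```

```text
clock: 14.27
eef_pos: [0.6006, 0.1973, 0.3091]
tool_rot: [0.068, 0.998, 0.002, 0.005]
ft_force: [-0.4, 0.4, 0.7]
grip_width: 0.0857
14.2667 [0.6006 0.1973 0.3091] [[-0.991, 0.137, 0.011], [0.137, 0.991, 0.004], [-0.01, 0.005, -1.0]] F [-0.4  0.4  0.7] w 0.08568090116395827
tool shift to target [0.0001 0.0027 0.0101]
rotvec [ 0.005  0.01  -0.006]
```

```bash
python3 -m crank '0 .003 .008 .005 .01 0 -1;0 0 .003 0 0 0 -.5;0 0 0 0 0 0 0;0 0 0 0 0 0 .4;0 0 0 0 0 0 1;0 0 0 0 0 0 1;0 0 0 0 0 0 1;0 0 0 0 0 0 1;0 0 0 0 0 0 1;0 0 0 0 0 0 1'
python3 st.py '[.592,.1354,.308]' 82.5
```

```text
clock: 15.1
eef_pos: [0.6032, 0.1998, 0.3024]
tool_rot: [0.069, 0.998, 0.0, 0.003]
ft_force: [-1.0, -0.3, -1.0]
grip_width: 0.0282
15.1 [0.6032 0.1998 0.3024] [[-0.99, 0.138, 0.006], [0.138, 0.99, -0.0], [-0.006, 0.001, -1.0]] F [-1.  -0.3 -1. ] w 0.028162626534659396
tool shift to target [ 0.0021 -0.0653 -0.0056]
rotvec [ 0.001  0.006 -0.008]
```

```bash
python3 -m crank '0 -.006 -.0016 0 0 0 1;0 -.008 -.002 0 0 0 1;0 -.008 -.0018 0 0 0 1;0 -.008 -.0013 0 0 0 1;0 -.008 -.001 0 0 0 1;0 -.006 -.0006 0 0 0 1;0 0 0 0 0 0 1'
python3 st.py '[.594,.1354,.311]' 82.5
```

```text
clock: 15.68
eef_pos: [0.598, 0.1622, 0.3119]
tool_rot: [0.067, 0.998, 0.012, 0.004]
ft_force: [0.7, 1.4, -2.1]
grip_width: 0.0281
15.6833 [0.598  0.1622 0.3119] [[-0.991, 0.133, 0.01], [0.133, 0.991, 0.023], [-0.007, 0.024, -1.0]] F [ 0.7  1.4 -2.1] w 0.028103612819561474
tool shift to target [ 0.0004 -0.0271  0.0003]
rotvec [ 0.024  0.007 -0.003]
```

```bash
python3 -m crank '0 -.007 0 0 0 0 1;0 -.008 0 0 0 0 1;0 -.006 0 0 0 0 1;0 -.002 0 0 0 0 1;0 0 0 0 0 0 1'
python3 st.py '[.594,.1354,.311]' 82.5
```

```text
clock: 16.1
eef_pos: [0.5947, 0.1386, 0.3148]
tool_rot: [0.067, 0.998, 0.014, 0.006]
ft_force: [0.9, 3.5, -0.2]
grip_width: 0.028
16.1 [0.5947 0.1386 0.3148] [[-0.991, 0.133, 0.015], [0.134, 0.991, 0.028], [-0.011, 0.03, -1.0]] F [ 0.9  3.5 -0.2] w 0.02800185478782027
tool shift to target [ 0.0003 -0.0034  0.0037]
rotvec [ 0.03   0.011 -0.003]
```

```bash
python3 -m crank '0 -.003 0.001 .0 0 0 1;0 0 0 0 0 0 1;0 0 0 0 0 0 1;0 0 0 0 0 0 1;0 0 0 0 0 0 1;0 0 0 0 0 0 1;0 0 0 0 0 0 1;0 0 0 0 0 0 1'
python3 st.py '[.594,.1354,.311]' 82.5
python3 - <<'E'
from h import *
a=shot('top','t5.png')[:,:,::-1];b=shot('side','s8.png')[:,:,::-1]
c=lambda i,y,x:cv2.resize(i[y:y+180,x:x+130],None,fx=3,fy=3,interpolation=cv2.INTER_CUBIC)
cv2.imwrite('pics/c9.png',np.hstack([c(a,80,80),c(b,60,200)]))
for q in(-.06,0,.06): print(q,proj('top',[tube(q,.105),tube(q,-.105)]).round(1).tolist(),proj('side',[tube(q,.105),tube(q,-.105),stand(1.92,q,.18)]).round(1).tolist())
b=np.ascontiguousarray(b);m=cv2.inRange(cv2.cvtColor(b,cv2.COLOR_BGR2HSV),(3,120,80),(14,255,255));n,l,st,cc=cv2.connectedComponentsWithStats(m)
print([(s[4],k.round(),onz('side',k,.01).round(3)) for s,k in zip(st[1:],cc[1:]) if s[4]>15])
E
```

```text
clock: 16.77
eef_pos: [0.5945, 0.1375, 0.3148]
tool_rot: [0.066, 0.998, 0.016, 0.007]
ft_force: [-0.2, 3.1, 2.2]
grip_width: 0.0278
16.7667 [0.5945 0.1375 0.3148] [[-0.991, 0.132, 0.016], [0.132, 0.991, 0.032], [-0.012, 0.034, -0.999]] F [-0.2  3.1  2.2] w 0.027766390047156496
tool shift to target [ 0.0003 -0.0023  0.0037]
rotvec [ 0.034  0.012 -0.002]
-0.06 [[146.2, 118.4], [123.6, 230.3]] [[310.2, 108.1], [226.3, 109.3], [280.4, 232.7]]
0 [[153.6, 119.3], [131.3, 231.4]] [[310.6, 109.9], [225.9, 111.1], [280.3, 234.3]]
0.06 [[161.1, 120.4], [139.2, 232.5]] [[311.1, 112.0], [225.4, 113.2], [280.3, 235.8]]
[(np.int32(175), array([234., 351.]), array([ 0.454, -0.344,  0.01 ]))]
```

View pics/c9.png

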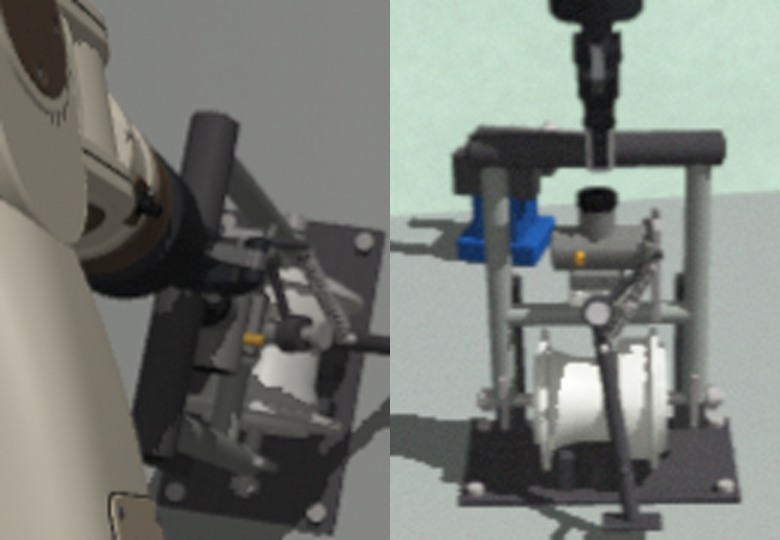

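```bash
python3 -c "
from h import *
print(order.job_done())"
```

```text
the job is handed in; nothing more can be done
None
```

The job is handed in at about 16.9 s of the 64 s allowed. The frame is held close to upright in the gripper. No verdict was reported.

- **Clearing the spot:** The copper banjo fitting was the part lying at the landing point, about 6 mm from it. I put it into the pan, and the last picture shows it at (0.454, -0.344), about 28 mm from the pan's centre. I did not touch the other parts, but I only checked them by eye, in earlier pictures.
- **Side stand:** I kicked it down past centre with the shut fingers, and it snapped down. The picture just after showed it down with the frame still leaning on its stop.
- **Frame:** I gripped the middle of the top tube and brought the frame up along its arc. The gripper reads 27.8 mm open on the 30 mm tube, with about 3 N sideways on the wrist. I did not measure the pinch force itself.
- **Last checks:** The tube ends and stand foot in the last pictures put the frame between about -0.02 and 0 rad. The tool's displacement puts it at about -0.01 rad. At that lean the foot should be off the counter, but I did not measure the gap.
- **Disagreement found:** Taking the foot plate as centred under the hub put the rig about 12 mm off across the axle. The tube ends and stand foot, seen in both views, agreed with each other, so I used those instead.

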